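Cull the short pin and set the lock cap

TASK

Get the pin rack ready: first lift the one short pin out of the row and leave it in the steel dish. Then screw the knurled lock cap on the rack clockwise all the way down until it bottoms out, back it off a quarter turn, and finish still gripping the cap there. Leave the three full-length pins in their pockets and do not disturb the other things on the worktop.

Things in the scene. Friction and masses are not known exactly. Their poses are not given: they have to be found in the camera images.
- rack: fixed grey metal pin rack, plate 125 x 160 x 8 mm; origin at centre of its underside, y along the pin row, x from cap side to pin side. Bar 36 mm wide at the +x edge, top at height 28 mm, with 4 pockets at x 38, y -63, -21, 21, 63 mm, 14 mm deep, about 1 mm play. Cap axis (upright) at x -37, y 0 mm, over a collar 48 mm wide, top at height 16 mm
- cap: round knurled steel lock cap, 40 mm diameter, 32 mm high, already started on the rack's threaded post (turns, does not lift off); origin at centre of its lower face, z up, x along a small raised ridge on its top from centre to rim. Lower face at height 20.6 mm at turn 0, sinks 1.27 mm per rad. Turning resistance 0.1 N m, stays where left. Grip its sides from above; takes more than one grasp
- cap_turn (a joint): turn of the lock cap in rad: grows as the cap is screwed down (clockwise seen from above), hard stop at 3.60 where it bottoms out; it starts anywhere from 0.7 to 1.6
- pin_a: brass pin, 18 mm diameter, 60 mm long, standing in a pocket of the rack bar, 46 mm of it above the bar; origin at the centre of its lower end (14 mm above the worktop while seated), z along the pin. Full length: stays.
- pin_b: brass pin, 18 mm diameter, 60 mm long, standing in a pocket of the rack bar, 46 mm of it above the bar; origin at the centre of its lower end (14 mm above the worktop while seated), z along the pin. Full length: stays.
- pin_c: brass pin, 18 mm diameter, 60 mm long, standing in a pocket of the rack bar, 46 mm of it above the bar; origin at the centre of its lower end (14 mm above the worktop while seated), z along the pin. Full length: stays.
- pin_short: brass pin, 18 mm diameter, 42 mm long, standing in a pocket of the rack bar, 28 mm of it above the bar; origin at the centre of its lower end (14 mm above the worktop while seated), z along the pin. The short one, in any of the four pockets: goes to the dish. About 70 g (50 to 100 g).
- pin_short_mid (a point): middle of the short pin, on its axis, 21 mm from either end
- dish: loose round pale steel dish with sloping sides, 86 mm across the rim, 16 mm high, a pin stood at its centre has its foot 4 mm above the worktop; origin at the centre of its underside
- brass_weight: bystander: round brass weight with a knob, 30 x 30 x 34 mm, origin at the centre of its underside
- ring_case: bystander: closed dark red ring box, 60 x 52 x 42 mm, origin at the centre of its underside
- desk_calc: bystander: flat desk calculator, 112 x 70 x 14 mm, origin at the centre of its underside
Things that resemble listed ones, but are neither listed nor needed, are in the scene too. What is shaped like the dish but brown or yellow is not meant.

How it is judged:
By the outcome, as a careful person would: the job done as asked, in the order asked, and still so for the second after the job is handed in, while the arm keeps its last pose, push and grip.
It also fails if it takes over 51 s, if anything falls off the work surface, if the arm or the gripper's body presses on something with over 40 N, if the wrist force passes 120 N, or if a joint passes its speed limit or range.

ROBOT

A 7-joint arm with a two-finger parallel gripper is mounted at the origin on the work surface; the furniture and walls round the work are solid. World frame = base frame: x ahead of the robot, y to its left, z up, the work surface at z = 0. Lengths are in mm, angles in rad, forces in N, time in s.
With the tool pointing down it reaches from about 400 to 850 mm from the base axis. Payload 4.4 kg.
Tool frame: the origin (TCP) lies midway between the tips of the shut fingers; the grasp point (between the pads) lies 19 mm behind it (r.tcp_to_grasp is the distance from the TCP to the grasp point, in mm); x points along the fingers, y is the direction in which the jaws open and shut, and the axes are right-handed (so a half turn about x gives the same grasp; the last joint's range is limited). The gripper opens to 94 mm and grips with 3 to 60 N. Pads are 16 mm wide; open, the fingers measure 119 mm over their backs; the gripper's body (75 mm by 177 mm) begins 78 mm behind the grasp point.
Start: joints at [-1.177, 0.628, 0.038, 1.517, -0.027, 0.996, -0.02], TCP at [288.429, 582.518, 205.478] pointing down, gripper open.
Joint ranges: [-3.06, 3.06], [-0.37, 2.12], [-1.25, 1.32], [0.18, 2.47], [-1.1, 4.24], [0.23, 1.98], [-2.94, 2.94]. Speed limits (rad/s): [2.57, 2.57, 3.14, 3.14, 3.14, 3.14, 3.14].

INTERFACE

Orientations are given as a rotation vector (axis times angle).
In Python, from bench import r gives the robot as it stands.
- The arm moves only by the tool step_arm, never from a script. Its argument "targets" is a list of rows, each an object with "turn": the turn, a rotation vector about the tool's x, y, z in degrees, a list of three; "translation": the shift along the tool's x, y, z in m, a list of three; "grip": the closure in counts, from 0 (fully open) to 255 (shut). A call has 1 to 20 rows; each row shifts and turns the pose as measured when the row begins, along the tool's axes as they then stand; what a row does not reach is not made up. A row lasts 1/12 s, in which the tool goes at most 41.7 mm and 7.16 degrees, less where a joint would pass 70% of its speed; a pose out of reach is approached as far as the arm can. A call is refused whole if a number of a shift passes 0.0417 or a number of a turn 7.16, either way. A call with a gripper value outside its range is refused whole. The fingers move at their own pace and stop on an object; "newtons" is the grip in N (left out, the last holds). Time passes only in rows, so rows that do not move let the fingers close. It gives the time, the measured TCP pose, the force and the opening at its end, in the units of the state.
- r.get_obs(): the state, without advancing time (a new reading comes with each control period).
- r.get_image(name): name is "side" or "top"; returns a dict with "img" (420x560x3 uint8, red, green, blue), "camera_matrix" (3x3 intrinsics, pixels), "k1" (the pictures are not rectified: a ray, as slopes to the right and down, at radius r is drawn at 1 + k1 r^2 times it, then the intrinsics apply), "extrinsics" (4x4, takes a point from world to camera coordinates). Camera axes: x right, y up, looking along -z (the intrinsics and any distortion apply to the point x, -y, -z); pixel columns grow to the right and rows downward; lengths in mm; the calibration is good to about 2 mm. A picture is of the moment at which its call begins. There is no depth.
- r.finish_job(): hands the job in, once; it reports no verdict.
The state is a dict: "time": time; "joint_pos": joint angles; "qd": joint speeds; "joint_torque": joint torques, N m; "eef_pos": TCP position; "orientation": TCP orientation; "contact_force": force on the tool from outside, world axes, zero at the start; "torque": the same for the moment, N m; "opening": opening from 0.0 (shut) to 1.0 (fully open).
Only numpy, scipy, OpenCV 4.12 (cv2) and the standard library are available. Lean on these libraries where they do the work, as an engineer would, in place of code of your own. Each camera call takes 0.05 s, during which the arm holds its last target. There are 200 camera calls.

## Working session

There is one attempt and no reset: what is moved stays moved. The work goes in short steps, Python scripts to look and compute and a tool call to move; the robot and the scene stay as the last step left them, time stands still between calls to the robot, and variables do not carry over. Pictures are saved under pics/ and viewed, about 8 in all and at most 12, crops included, and the job is handed in when it is done.

Besides the shell and the picture viewer there is one more tool, called after "Request:" as name([rows], argument=value, ...), one row to a line, values as JSON. step_arm: Moves the arm, as the interface text tells. Its arguments: {"type":"object","properties":{"targets":{"type":"array"},"newtons":{"type":"number"}},"required":["targets"]}

```bash
mkdir -p pics; ls
cat > h.py <<'E'
import numpy as np, cv2
from bench import r
from scipy.spatial.transform import Rotation as R
def shot(name,f=None):
    d=r.get_image(name)
    if f: cv2.imwrite('pics/'+f,cv2.cvtColor(d['img'],cv2.COLOR_RGB2BGR))
    return d
def proj(d,P):
    P=np.atleast_2d(P).astype(float);E=np.array(d['extrinsics']);c=P@E[:3,:3].T+E[:3,3]
    s=np.c_[c[:,0]/-c[:,2],-c[:,1]/-c[:,2]];s=s*(1+d['k1']*(s**2).sum(1,keepdims=True))
    K=np.array(d['camera_matrix']);return s@K[:2,:2].T+K[:2,2]
def ray(d,uv,z):
    K=np.array(d['camera_matrix']);E=np.array(d['extrinsics'])
    t=(np.array(uv,float)-K[:2,2])/[K[0,0],K[1,1]];s=t.copy()
    for _ in range(30): s=t/(1+d['k1']*(s@s))
    v=E[:3,:3].T@np.array([s[0],-s[1],-1]);o=-E[:3,:3].T@E[:3,3]
    return o+v*(z-o[2])/v[2]
def state():
    o=r.get_obs();return o,R.from_rotvec(o['orientation'])
E
python3 - <<'E'
from h import *
for n in('top','side'):
    d=shot(n,n+'0.png');print(n,d['k1'],np.round(d['camera_matrix'],1).tolist(),np.round(d['extrinsics'],3).tolist())
o,Q=state();print(o,Q.as_matrix().round(3))
E
```

```text
pics
top -0.07243680378849364 [[470.0, 0.0, 278.8], [0.0, 470.0, 203.5], [0.0, 0.0, 1.0]] [[0.021, -1.0, -0.004, 284.754], [0.989, 0.021, 0.146, -395.081], [-0.146, -0.007, 0.989, -1258.465], [0.0, 0.0, 0.0, 1.0]]
side -0.023786483863455676 [[407.5, 0.0, 279.3], [0.0, 407.5, 207.6], [0.0, 0.0, 1.0]] [[0.097, -0.995, 0.018, 264.065], [0.763, 0.086, 0.641, -363.111], [-0.639, -0.048, 0.768, -627.978], [0.0, 0.0, 0.0, 1.0]]
{'time': 0.1, 'joint_pos': array([-1.17679991,  0.62921303,  0.03839697,  1.51823984, -0.02701463,
        0.99630451, -0.02001524]), 'qd': array([ 0.00063187, -0.00176272,  0.00097537, -0.00214648,  0.00079747,
        0.00109391,  0.00058042]), 'joint_torque': array([ 3.09651732e-03, -5.50788081e+01,  1.14717219e+00, -1.87111884e+01,
       -5.22251101e-02,  1.92413729e-02,  4.95613040e-05]), 'eef_pos': array([288.13006763, 581.99697054, 204.68052473]), 'orientation': array([ 0.35928833,  1.54096468, -0.36181917]), 'contact_force': array([-0.10737687,  0.85480646, -0.33652642]), 'torque': array([-0.01490269, -0.00797838, -0.09034696]), 'opening': 1.000479572498805} [[-0.001  0.444  0.896]
 [-0.001  0.896 -0.444]
 [-1.    -0.002 -0.   ]]
```

View pics/top0.png

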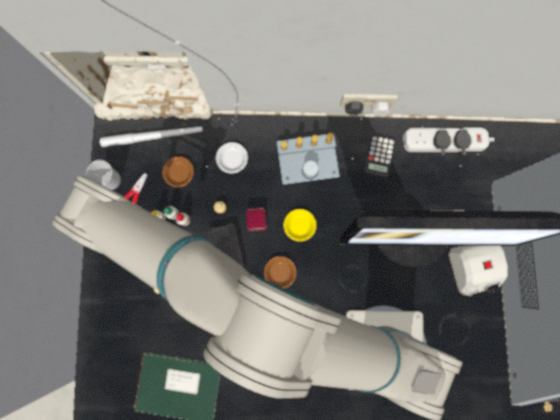

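View pics/side0.png

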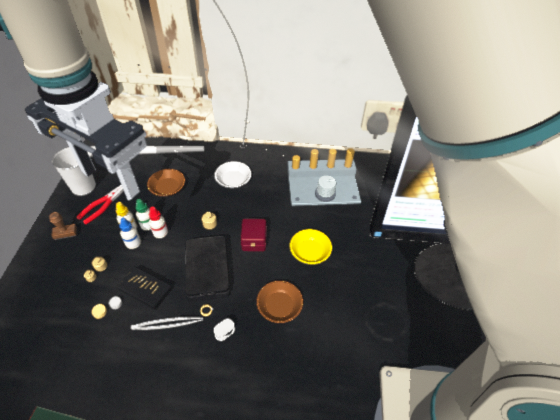

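The top view shows the rack near (308,160), with the pin row on its far side, and the pale dish at (232,157). In the side view the leftmost pin (296,162) looks the shortest. I'll zoom in on both.

Run:
```python
from h import *
a=cv2.imread('pics/top0.png')[120:195,205:345];b=cv2.imread('pics/side0.png')[140:215,215:365]
z=[cv2.resize(i,(700,int(700*i.shape[0]/i.shape[1])),interpolation=cv2.INTER_CUBIC)[:,:] for i in(a,b)]
z=[cv2.resize(i,None,fx=.8,fy=.8) for i in z]
cv2.imwrite('pics/z0.png',np.vstack(z));print([i.shape for i in z])
t,s=r.get_image('top'),r.get_image('side')
print('dish rim',ray(t,(232,157),16),ray(s,(233,175),14))
print('cap top',ray(t,(311,170),51),ray(s,(326,182),51))
```

```text
[(300, 560, 3), (280, 560, 3)]
dish rim [520.62004571 427.59679197  16.        ] [517.69304    426.59521777  14.        ]
cap top [479.92357488 207.08962196  51.        ] [484.38655749 208.75474142  51.        ]
```

View pics/z0.png

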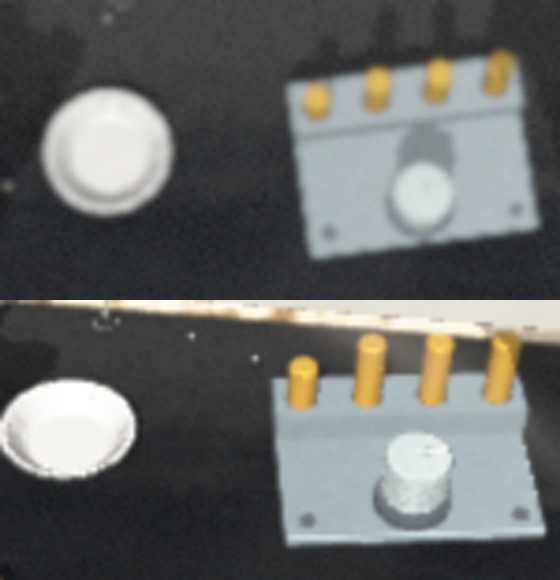

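The short pin is the leftmost one, in the y=+63 pocket. I'll fit the rack pose to these points.

Run:
```python
from h import *
from scipy.optimize import least_squares
t,s=r.get_image('top'),r.get_image('side')
T=lambda u,v:(205+u/4,120+v/4); S=lambda u,v:(215+u/3.733,140+(v-300)/3.733)
PT=[((62.5,80,28),(287,86)),((62.5,-80,28),(519,60)),((-62.5,80,8),(311,258)),((-62.5,-80,8),(540,226)),((38,63,56),(317,92)),((38,21,74),(379,74)),((38,-21,74),(440,66)),((38,-63,74),(504,58)),((-37,0,51),(423,190))]
PS=[((38,63,56),(304,364)),((38,21,74),(372,344)),((38,-21,74),(440,343)),((38,-63,74),(508,340)),((-37,0,51),(418,455)),((-62.5,80,8),(286,540)),((-62.5,-80,8),(543,530)),((62.5,80,28),(275,382)),((38,63,28),(302,399)),((38,21,28),(369,397)),((38,-21,28),(433,396)),((38,-63,28),(497,395))]
def f(p,sel):
    c,q=np.cos(p[2]),np.sin(p[2]);e=[]
    for d,L,m in ((t,PT,T),(s,PS,S)):
        if d is t and sel=='s' or d is s and sel=='t':continue
        X=np.array([a for a,_ in L],float);W=np.c_[p[0]+c*X[:,0]-q*X[:,1],p[1]+q*X[:,0]+c*X[:,1],X[:,2]]
        e.append((proj(d,W)-np.array([m(*b) for _,b in L])).ravel())
    return np.concatenate(e)
for sel in('t','s','b'):
    z=least_squares(f,[515,210,.1],args=(sel,));p=z.x;c,q=np.cos(p[2]),np.sin(p[2])
    W=lambda x,y:np.round([p[0]+c*x-q*y,p[1]+q*x+c*y],1)
    print(sel,p.round(3),np.sqrt(np.mean(z.fun**2)).round(2),'pins',[W(38,y) for y in(63,21,-21,-63)],'cap',W(-37,0))
print(ray(t,T(108,151),16),ray(t,T(108,151),4),ray(s,S(68,427),14))
```

```text
t [5.22353e+02 2.12654e+02 1.53000e-01] 1.26 pins [array([550.3, 280.7]), array([556.7, 239.2]), array([563.1, 197.7]), array([569.5, 156.2])] cap [485.8 207. ]
s [5.21041e+02 2.11663e+02 1.54000e-01] 0.6 pins [array([548.9, 279.7]), array([555.4, 238.2]), array([561.8, 196.7]), array([568.2, 155.2])] cap [484.5 206. ]
b [5.21698e+02 2.11998e+02 1.54000e-01] 0.96 pins [array([549.6, 280.1]), array([556. , 238.6]), array([562.5, 197.1]), array([568.9, 155.6])] cap [485.1 206.3]
[518.45273762 427.51610985  16.        ] [521.40909826 428.85045467   4.        ] [520.96644939 426.63601482  14.        ]
```

Both cameras agree to about 1 mm on the rack pose, the short pin at about (549.5,280) and the cap at about (485,206). The wall is close behind the row, so I'll put the jaws along the row with the fingers partly closed.

```bash
cat >> h.py <<'E'
def plan(x,y,z,yaw=None,n=None):
    o,Q=state();p=o['eef_pos'];M=Q.as_matrix();y0=np.degrees(np.arctan2(M[1,1],M[0,1]))
    yaw=y0 if yaw is None else yaw
    dy=(yaw-y0+180)%360-180;D=np.array([x,y,z])-p
    n=n or int(max(np.ceil(np.linalg.norm(D)/38),np.ceil(abs(dy)/6.5)))
    print('t',round(o['time'],2),'p',p.round(1),'yaw',y0.round(1),'tilt',M[:,0].round(3),'op',round(o['opening']*94,1),'F',np.round(o['contact_force'],1),'Tq',np.round(o['torque'],2),'q',np.round(o['joint_pos'],2),'n',n,'turn/row',round(-dy/n,2))
    for i in range(n):
        a=np.radians(y0+dy*i/n);d=D/n
        print((np.array([-d[2],d[0]*np.cos(a)+d[1]*np.sin(a),d[0]*np.sin(a)-d[1]*np.cos(a)])/1000).round(4).tolist())
E
python3 - <<'E'
from h import *
t,s=r.get_image('top'),r.get_image('side')
print('wall',ray(t,(300,115),0),'monitor',ray(s,(375,235),0),ray(s,(400,140),0))
plan(549.5,281.5,150,98.8,12)
E
```

```text
wall [653.27227284 237.37890497   0.        ] monitor [387.509329    95.04248846   0.        ] [710.64908363  11.29202      0.        ]
t 0.4 p [288.4 582.4 205.3] yaw 63.7 tilt [-0. -0. -1.] op 94.0 F [-0.9  0.7 -0.1] Tq [-0.03 -0.04 -0.  ] q [-1.18  0.63  0.04  1.52 -0.03  1.   -0.02] n 12 turn/row -2.93
[0.0046, -0.0128, 0.0306]
[0.0046, -0.0144, 0.0299]
[0.0046, -0.0159, 0.0292]
[0.0046, -0.0173, 0.0283]
[0.0046, -0.0188, 0.0274]
[0.0046, -0.0201, 0.0264]
[0.0046, -0.0215, 0.0253]
[0.0046, -0.0227, 0.0242]
[0.0046, -0.0239, 0.023]
[0.0046, -0.0251, 0.0218]
[0.0046, -0.0262, 0.0204]
[0.0046, -0.0272, 0.0191]
```

Request:
step_arm([
  {"turn":[-2.9,0,0],"translation":[0.0046,-0.013,0.0306],"grip":168},
  {"turn":[-2.9,0,0],"translation":[0.0046,-0.0144,0.03],"grip":168},
  {"turn":[-2.9,0,0],"translation":[0.0046,-0.016,0.029],"grip":168},
  {"turn":[-2.9,0,0],"translation":[0.0046,-0.0173,0.028],"grip":168},
  {"turn":[-2.9,0,0],"translation":[0.0046,-0.019,0.0274],"grip":168},
  {"turn":[-2.9,0,0],"translation":[0.0046,-0.02,0.0264],"grip":168},
  {"turn":[-2.9,0,0],"translation":[0.0046,-0.0215,0.0253],"grip":168},
  {"turn":[-2.9,0,0],"translation":[0.0046,-0.0227,0.0242],"grip":168},
  {"turn":[-2.9,0,0],"translation":[0.0046,-0.024,0.023],"grip":168},
  {"turn":[-2.9,0,0],"translation":[0.0046,-0.025,0.0218],"grip":168},
  {"turn":[-2.9,0,0],"translation":[0.0046,-0.026,0.0204],"grip":168},
  {"turn":[-2.9,0,0],"translation":[0.0046,-0.027,0.019],"grip":168},
  {"turn":[0,0,0],"translation":[0,0,0],"grip":168},
], newtons=25)

```text
time: 1.48
eef_pos: [562.1, 276.6, 145.5]
orientation: [-0.145, 1.564, 0.152]
contact_force: [0.6, -1.2, -0.0]
opening: 0.341
```

Run:
```python
from h import *
plan(549.5,281.5,100,98.8)
```

```text
t 1.48 p [562.1 276.6 145.5] yaw 100.8 tilt [ 0.001  0.004 -1.   ] op 32.0 F [ 0.6 -1.2 -0. ] Tq [-0.03 -0.06 -0.01] q [-0.41  0.66 -0.16  1.65  0.12  0.84  1.15] n 2 turn/row 1.01
[0.0227, 0.0036, -0.0057]
[0.0227, 0.0035, -0.0058]
```

Request:
step_arm([
  {"turn":[1,0,0],"translation":[0.027,0.0036,-0.006],"grip":168},
  {"turn":[1,0,0],"translation":[0.027,0.0035,-0.006],"grip":168},
  {"turn":[0,0,0],"translation":[0,0,0],"grip":168},
])

```text
time: 1.73
eef_pos: [554.1, 277.8, 91.3]
orientation: [-0.107, 1.561, 0.115]
contact_force: [-2.1, 0.5, -0.8]
opening: 0.34
```

Run:
```python
from h import *
plan(549.5,281.5,31,98.8)
t=shot('top');s=shot('side','s1.png')
a=s['img'][100:200,240:390];b=t['img'][100:200,240:390]
z=np.vstack([cv2.resize(i[:,:,::-1],(450,300),interpolation=cv2.INTER_CUBIC) for i in(a,b)])
# predicted TCP mark & pin top
o,_=state()
for P,c in((o['eef_pos'],(0,0,255)),((549.5,280,56),(0,255,0))):
    u=(proj(s,P)[0]-[240,100])*3;cv2.circle(z,tuple(int(v) for v in u),3,c,-1)
cv2.imwrite('pics/z1.png',z)
```

```text
t 1.73 p [554.1 277.8  91.3] yaw 98.1 tilt [ 0.006  0.005 -1.   ] op 32.0 F [-2.1  0.5 -0.8] Tq [ 0.01  0.13 -0.05] q [-0.43  0.72 -0.13  1.71  0.13  0.71  1.09] n 2 turn/row -0.33
[0.0302, 0.0022, -0.002]
[0.0302, 0.0022, -0.002]
```

View pics/z1.png

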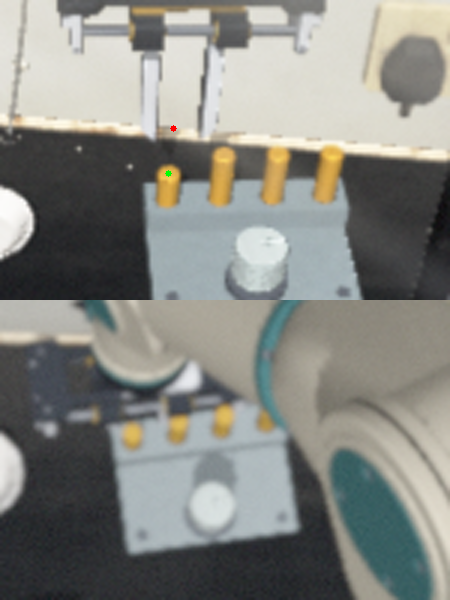

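Fingers straddle the short pin; pad midpoint in the image is (178,137) against the pin at (168,172), so I shift about 4 mm and descend.

Request:
step_arm([
  {"turn":[0,0,0],"translation":[0.001,0.0045,-0.0035],"grip":168},
  {"turn":[0,0,0],"translation":[0.01,0,0],"grip":168},
  {"turn":[0,0,0],"translation":[0,0,0],"grip":168},
])

```text
time: 2.08
eef_pos: [555.7, 285.6, 87.7]
orientation: [-0.105, 1.548, 0.121]
contact_force: [-0.5, -0.3, -0.8]
opening: 0.342
```

Run:
```python
from h import *
plan(550,282,34,98.8,3)
```

```text
t 2.08 p [555.7 285.6  87.7] yaw 98.3 tilt [ 0.019  0.011 -1.   ] op 32.1 F [-0.5 -0.3 -0.8] Tq [-0.03 -0.01  0.03] q [-0.44  0.72 -0.13  1.72  0.13  0.69  1.08] n 3 turn/row -0.17
[0.0179, -0.0009, -0.0021]
[0.0179, -0.0009, -0.0021]
[0.0179, -0.0009, -0.0021]
```

```bash
cat >> h.py <<'E'
def rel(x,y,z,yaw):
    o,Q=state();a=np.radians(yaw);c,s=np.cos(a),np.sin(a)
    T=R.from_matrix(np.array([[0,c,s],[0,s,-c],[-1,0,0]]))
    print('t',round(o['time'],2),'p',o['eef_pos'].round(1),'op',round(o['opening']*94,1),'F',np.round(o['contact_force'],1),'Tq',np.round(o['torque'],2),'q',np.round(o['joint_pos'],2))
    print('turn',np.degrees((Q.inv()*T).as_rotvec()).round(2),'trans',(Q.inv().apply(np.array([x,y,z])-o['eef_pos'])).round(1))
E
python3 - <<'E'
from h import *
rel(550,282,34,98.8)
E
```

```text
t 2.08 p [555.7 285.6  87.7] op 32.1 F [-0.5 -0.3 -0.8] Tq [-0.03 -0.01  0.03] q [-0.44  0.72 -0.13  1.72  0.13  0.69  1.08]
turn [-0.51  1.16 -0.49] trans [53.5 -3.2 -7.3]
```

Request:
step_arm([
  {"turn":[0,1.2,-0.5],"translation":[0.012,-0.001,-0.003],"grip":168},
  {"turn":[0,0,0],"translation":[0,0,0],"grip":168},
])

```text
time: 2.25
eef_pos: [553.6, 285.5, 76.3]
orientation: [-0.114, 1.567, 0.115]
contact_force: [-0.5, 0.6, 0.2]
opening: 0.342
```

Run:
```python
from h import *
rel(550,282,34,98.8)
```

```text
t 2.25 p [553.6 285.5  76.3] op 32.1 F [-0.5  0.6  0.2] Tq [0.01 0.07 0.01] q [-0.44  0.75 -0.13  1.71  0.13  0.7   1.08]
turn [-0.43  0.02 -0.03] trans [42.3 -3.  -4.1]
```

Request:
step_arm([
  {"turn":[-0.4,0,0],"translation":[0,-0.003,-0.004],"grip":168},
  {"turn":[0,0,0],"translation":[0.012,0,0],"grip":168},
  {"turn":[0,0,0],"translation":[0,0,0],"grip":168},
])

```text
time: 2.5
eef_pos: [550.2, 282.2, 63.4]
orientation: [-0.121, 1.567, 0.122]
contact_force: [-0.2, -0.7, -0.0]
opening: 0.345
```

Run:
```python
from h import *
rel(550,282,34,98.8)
```

```text
t 2.5 p [550.2 282.2  63.4] op 32.4 F [-0.2 -0.7 -0. ] Tq [ 0.04  0.03 -0.04] q [-0.44  0.76 -0.13  1.73  0.14  0.66  1.08]
turn [ 0.04  0.04 -0.04] trans [29.4 -0.2 -0.2]
```

Good. Descend and close.

Request:
step_arm([
  {"turn":[0,0,0],"translation":[0.015,0,0],"grip":168},
  {"turn":[0,0,0],"translation":[0.014,0,0],"grip":168},
  {"turn":[0,0,0],"translation":[0,0,0],"grip":168},
])

```text
time: 2.75
eef_pos: [550.5, 281.7, 33.2]
orientation: [-0.12, 1.566, 0.121]
contact_force: [-0.2, -0.4, -0.5]
opening: 0.339
```

Request:
step_arm([
  {"turn":[0,0,0],"translation":[0,0,0],"grip":255},
  {"turn":[0,0,0],"translation":[0,0,0],"grip":255},
  {"turn":[0,0,0],"translation":[0,0,0],"grip":255},
  {"turn":[0,0,0],"translation":[0,0,0],"grip":255},
], newtons=20)

```text
time: 3.08
eef_pos: [550.6, 281.5, 33.9]
orientation: [-0.12, 1.566, 0.121]
contact_force: [0.6, 0.3, -0.5]
opening: 0.185
```

Run:
```python
from h import *
rel(550,282,34,98.8)
```

```text
t 3.08 p [550.6 281.5  33.9] op 17.4 F [ 0.6  0.3 -0.5] Tq [ 0.08 -0.01 -0.02] q [-0.45  0.8  -0.12  1.74  0.15  0.61  1.07]
turn [-0.    0.07 -0.03] trans [-0.1  0.5 -0.5]
```

Gripped at 17.4 mm, which fits the 18 mm pin. Lift straight up.

Request:
step_arm([
  {"turn":[0,0,0],"translation":[-0.008,0,0],"grip":255},
  {"turn":[0,0,0],"translation":[-0.01,0,0],"grip":255},
  {"turn":[0,0,0],"translation":[-0.02,0,0],"grip":255},
  {"turn":[0,0,0],"translation":[-0.025,0,0],"grip":255},
  {"turn":[0,0,0],"translation":[0,0,0],"grip":255},
])

```text
time: 3.5
eef_pos: [550.8, 281.7, 102.9]
orientation: [-0.12, 1.565, 0.121]
contact_force: [0.8, 0.6, 0.1]
opening: 0.188
```

Run:
```python
from h import *
plan(520,427.5,95,98.8,6)
rel(520,427.5,95,98.8)
```

```text
t 3.5 p [550.8 281.7 102.9] yaw 98.8 tilt [ 0.002  0.001 -1.   ] op 17.7 F [0.8 0.6 0.1] Tq [ 0.01 -0.1  -0.04] q [-0.44  0.71 -0.13  1.7   0.13  0.74  1.09] n 6 turn/row 0.0
[0.0013, 0.0248, -0.0014]
[0.0013, 0.0248, -0.0014]
[0.0013, 0.0248, -0.0014]
[0.0013, 0.0248, -0.0014]
[0.0013, 0.0248, -0.0014]
[0.0013, 0.0248, -0.0014]
t 3.5 p [550.8 281.7 102.9] op 17.7 F [0.8 0.6 0.1] Tq [ 0.01 -0.1  -0.04] q [-0.44  0.71 -0.13  1.7   0.13  0.74  1.09]
turn [ 0.    0.12 -0.05] trans [  8.  148.8  -8.1]
```

Request:
step_arm([
  {"turn":[0,0,0],"translation":[0.001,0.0248,-0.0014],"grip":255},
  {"turn":[0,0,0],"translation":[0.001,0.0248,-0.0014],"grip":255},
  {"turn":[0,0,0],"translation":[0.001,0.0248,-0.0014],"grip":255},
  {"turn":[0,0,0],"translation":[0.001,0.0248,-0.0014],"grip":255},
  {"turn":[0,0,0],"translation":[0.001,0.0248,-0.0014],"grip":255},
  {"turn":[0,0,0],"translation":[0.001,0.02,-0.001],"grip":255},
  {"turn":[0,0,0],"translation":[0,0,0],"grip":255},
])

```text
time: 4.08
eef_pos: [523.8, 426.6, 104.6]
orientation: [-0.111, 1.557, 0.118]
contact_force: [-0.1, 0.9, 0.3]
opening: 0.186
```

Run:
```python
from h import *
rel(520,427.5,24,98.8)
s=shot('side');z=cv2.resize(s['img'][90:230,160:370,::-1],(630,420),interpolation=cv2.INTER_CUBIC)
cv2.imwrite('pics/z2.png',z)
```

```text
t 4.08 p [523.8 426.6 104.6] op 17.5 F [-0.1  0.9  0.3] Tq [ 0.08  0.04 -0.04] q [-0.66  0.77 -0.11  1.54  0.11  0.83  0.9 ]
turn [-0.42  0.66 -0.22] trans [80.5  1.1 -4.6]
```

View pics/z2.png

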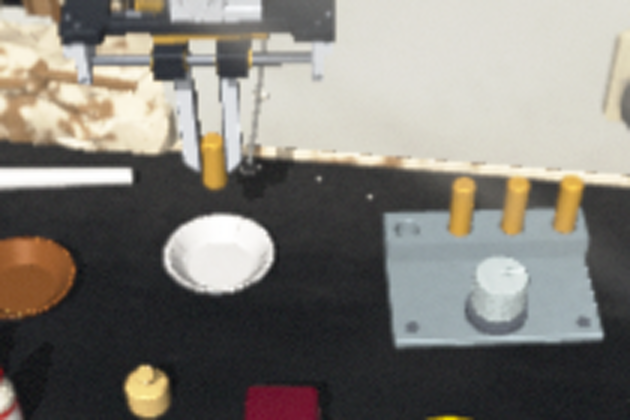

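The short pin is held upright above the dish, its pocket is empty, and the three long pins still stand. Lower it.

Request:
step_arm([
  {"turn":[-0.4,0.6,-0.2],"translation":[0.02,0.001,-0.004],"grip":255},
  {"turn":[0,0,0],"translation":[0.02,0,0],"grip":255},
  {"turn":[0,0,0],"translation":[0.02,0,0],"grip":255},
  {"turn":[0,0,0],"translation":[0.01,0,0],"grip":255},
  {"turn":[0,0,0],"translation":[0,0,0],"grip":255},
])

```text
time: 4.55
eef_pos: [525.1, 418.2, 35.5]
orientation: [-0.12, 1.561, 0.112]
contact_force: [0.0, -0.4, -0.1]
opening: 0.186
```

Run:
```python
from h import *
rel(520,427.5,25,98.8)
```

```text
t 4.55 p [525.1 418.2  35.5] op 17.5 F [ 0.  -0.4 -0.1] Tq [0.   0.02 0.01] q [-0.66  0.86 -0.1   1.58  0.13  0.71  0.89]
turn [-0.31  0.33  0.32] trans [10.4 10.1 -3.8]
```

Request:
step_arm([
  {"turn":[-0.3,0.3,0.3],"translation":[0,0.01,-0.004],"grip":255},
  {"turn":[0,0,0],"translation":[0.005,0,0],"grip":255},
  {"turn":[0,0,0],"translation":[0,0,0],"grip":255},
])

```text
time: 4.8
eef_pos: [521.3, 425.7, 31.7]
orientation: [-0.119, 1.566, 0.118]
contact_force: [-0.4, -0.3, -0.5]
opening: 0.188
```

Run:
```python
from h import *
rel(520,427.5,25,98.8)
```

```text
t 4.8 p [521.3 425.7  31.7] op 17.7 F [-0.4 -0.3 -0.5] Tq [-0.01 -0.01 -0.  ] q [-0.67  0.87 -0.1   1.57  0.12  0.71  0.89]
turn [-0.18  0.08  0.05] trans [ 6.7  2.  -1.1]
```

Request:
step_arm([
  {"turn":[0,0,0],"translation":[0.003,0.001,0],"grip":255},
  {"turn":[0,0,0],"translation":[0.003,0,0],"grip":255},
  {"turn":[0,0,0],"translation":[0,0,0],"grip":255},
])

```text
time: 5.05
eef_pos: [522.3, 428.2, 27.6]
orientation: [-0.117, 1.563, 0.12]
contact_force: [-0.2, 0.5, -0.4]
opening: 0.18
```

Run:
```python
from h import *
rel(520,427.5,24,98.8)
```

```text
t 5.05 p [522.3 428.2  27.6] op 16.9 F [-0.2  0.5 -0.4] Tq [ 0.03  0.03 -0.03] q [-0.67  0.87 -0.1   1.57  0.13  0.7   0.89]
turn [-0.16  0.27 -0.08] trans [ 3.6 -0.3 -2.4]
```

Request:
step_arm([
  {"turn":[0,0.2,0],"translation":[0.0035,0,-0.001],"grip":255},
  {"turn":[0,0,0],"translation":[0.001,0,0],"grip":255},
  {"turn":[0,0,0],"translation":[0,0,0],"grip":255},
])

```text
time: 5.3
eef_pos: [521.7, 428.5, 23.8]
orientation: [-0.117, 1.566, 0.12]
contact_force: [-0.1, -0.8, 1.1]
opening: 0.187
```

Run:
```python
from h import *
rel(520,427.5,24,98.8)
```

```text
t 5.3 p [521.7 428.5  23.8] op 17.6 F [-0.1 -0.8  1.1] Tq [ 0.    0.14 -0.04] q [-0.67  0.88 -0.11  1.57  0.13  0.7   0.89]
turn [-0.15  0.11 -0.12] trans [-0.2 -0.7 -1.8]
```

First contact at the expected height. Release and rise.

Request:
step_arm([
  {"turn":[0,0,0],"translation":[0,0,0],"grip":185},
  {"turn":[0,0,0],"translation":[0,0,0],"grip":160},
  {"turn":[0,0,0],"translation":[0,0,0],"grip":140},
  {"turn":[0,0,0],"translation":[-0.015,0,0],"grip":140},
  {"turn":[0,0,0],"translation":[-0.025,0,0],"grip":140},
  {"turn":[0,0,0],"translation":[-0.035,0,0],"grip":140},
  {"turn":[0,0,0],"translation":[-0.035,0,0],"grip":140},
  {"turn":[0,0,0],"translation":[0,0,0],"grip":90},
])

```text
time: 5.97
eef_pos: [520.4, 427.1, 135.0]
orientation: [-0.12, 1.57, 0.118]
contact_force: [1.4, 1.5, 0.4]
opening: 0.489
```

Run:
```python
from h import *
rel(520,427.5,24,98.8)
s=shot('side');z=cv2.resize(s['img'][100:230,190:370,::-1],(720,520),interpolation=cv2.INTER_CUBIC)
cv2.imwrite('pics/z3.png',z)
```

```text
t 5.97 p [520.4 427.1 135. ] op 46.0 F [1.4 1.5 0.4] Tq [ 0.1  -0.1  -0.03] q [-0.66  0.74 -0.12  1.51  0.1   0.9   0.91]
turn [-0.14 -0.15  0.05] trans [111.    0.5  -0. ]
```

View pics/z3.png

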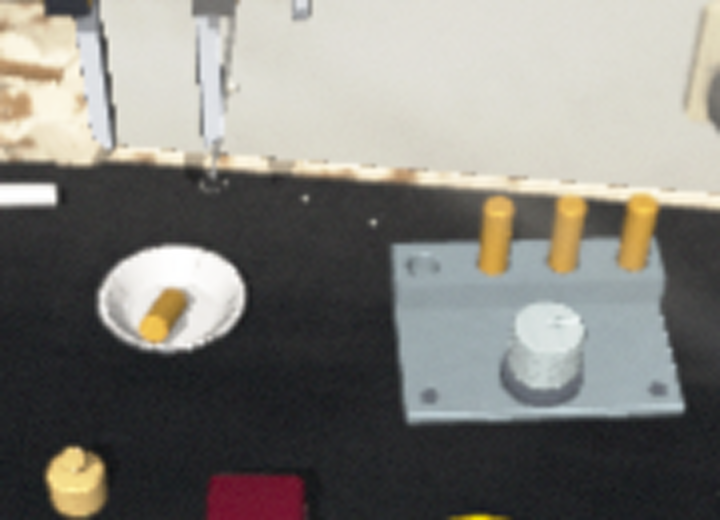

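The pin tipped over on release but lies fully inside the dish (around (163,315) in the crop). The long pins and bystanders haven't moved. Next, the cap: j7 range allows one long clockwise sweep if I start near yaw 120°.

Run:
```python
from h import *
plan(485,206.5,100,120,8)
```

```text
t 6.02 p [519.2 426.  132.1] yaw 98.7 tilt [-0.005 -0.004 -1.   ] op 49.9 F [ 0.1  0.1 -0.8] Tq [0.05 0.01 0.01] q [-0.66  0.74 -0.12  1.51  0.1   0.9   0.91] n 8 turn/row -2.67
[0.004, -0.0265, -0.0084]
[0.004, -0.0261, -0.0096]
[0.004, -0.0256, -0.0108]
[0.004, -0.0251, -0.012]
[0.004, -0.0245, -0.0131]
[0.004, -0.0238, -0.0142]
[0.004, -0.0232, -0.0153]
[0.004, -0.0224, -0.0164]
```

Request:
step_arm([
  {"turn":[-2.7,0,0],"translation":[0.004,-0.0265,-0.0084],"grip":92},
  {"turn":[-2.7,0,0],"translation":[0.004,-0.026,-0.0096],"grip":92},
  {"turn":[-2.7,0,0],"translation":[0.004,-0.0256,-0.0108],"grip":92},
  {"turn":[-2.7,0,0],"translation":[0.004,-0.025,-0.012],"grip":92},
  {"turn":[-2.7,0,0],"translation":[0.004,-0.0245,-0.013],"grip":92},
  {"turn":[-2.7,0,0],"translation":[0.004,-0.024,-0.014],"grip":92},
  {"turn":[-2.7,0,0],"translation":[0.004,-0.023,-0.015],"grip":92},
  {"turn":[-2.7,0,0],"translation":[0.004,-0.02,-0.014],"grip":92},
  {"turn":[0,0,0],"translation":[0,0,0],"grip":92},
])

```text
time: 6.77
eef_pos: [480.3, 201.2, 91.4]
orientation: [-0.435, 1.543, 0.434]
contact_force: [-0.3, -1.0, -0.1]
opening: 0.641
```

Run:
```python
from h import *
rel(485,206.5,65,120)
```

```text
t 6.77 p [480.3 201.2  91.4] op 60.3 F [-0.3 -1.  -0.1] Tq [ 0.02  0.04 -0.03] q [-0.29  0.63 -0.24  1.96  0.25  0.6   1.43]
turn [ 1.71 -0.89 -0.19] trans [26.3  1.9  7.2]
```

Request:
step_arm([
  {"turn":[1.7,-0.9,-0.2],"translation":[0.01,0.002,0.007],"grip":92},
  {"turn":[0,0,0],"translation":[0.016,0,0],"grip":92},
  {"turn":[0,0,0],"translation":[0,0,0],"grip":92},
])

```text
time: 7.02
eef_pos: [484.1, 203.5, 62.8]
orientation: [-0.405, 1.535, 0.404]
contact_force: [-0.6, -0.0, -0.6]
opening: 0.638
```

Run:
```python
from h import *
s=shot('side');o,_=state();z=cv2.resize(s['img'][100:220,280:400,::-1],(600,600),interpolation=cv2.INTER_CUBIC)
for P,c in((o['eef_pos'],(0,0,255)),((485,206.5,51),(0,255,0))):
    u=(proj(s,P)[0]-[280,100])*5;cv2.circle(z,tuple(int(v) for v in u),3,c,-1)
cv2.imwrite('pics/z4.png',z)
rel(485,206.5,25,120)
```

```text
t 7.07 p [484.7 204.1  63.8] op 60.3 F [ 1.   0.  -0.1] Tq [0.06 0.02 0.07] q [-0.31  0.67 -0.21  1.98  0.26  0.52  1.38]
turn [-0.39 -0.05 -0.01] trans [38.8  1.9  1.5]
```

View pics/z4.png

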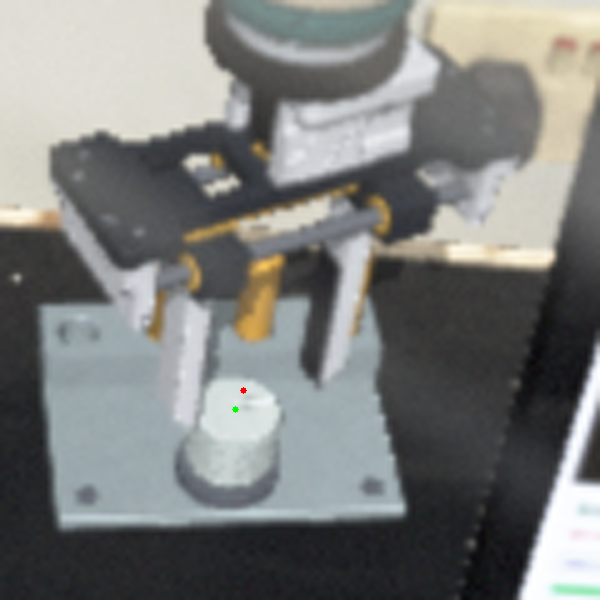

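The fingers straddle the cap at top centre (240,410), and the ridge points right toward about (265,403). Descend.

Request:
step_arm([
  {"turn":[-0.4,0,0],"translation":[0.002,0.002,0.0015],"grip":92},
  {"turn":[0,0,0],"translation":[0.018,0,0],"grip":92},
  {"turn":[0,0,0],"translation":[0.016,0,0],"grip":92},
  {"turn":[0,0,0],"translation":[0,0,0],"grip":92},
])

```text
time: 7.4
eef_pos: [486.6, 210.4, 28.5]
orientation: [-0.411, 1.528, 0.415]
contact_force: [-0.2, 0.6, 0.3]
opening: 0.635
```

Run:
```python
from h import *
rel(485.5,207,25,120)
```

```text
t 7.4 p [486.6 210.4  28.5] op 59.7 F [-0.2  0.6  0.3] Tq [0.07 0.07 0.03] q [-0.34  0.73 -0.18  1.99  0.28  0.44  1.36]
turn [ 0.21  0.22 -0.08] trans [ 3.5 -2.4 -2.7]
```

Request:
step_arm([
  {"turn":[0,0.2,0],"translation":[0.003,-0.0025,-0.0025],"grip":92},
  {"turn":[0,0,0],"translation":[0,0,0],"grip":92},
  {"turn":[0,0,0],"translation":[0,0,0],"grip":255},
  {"turn":[0,0,0],"translation":[0,0,0],"grip":255},
  {"turn":[0,0,0],"translation":[0,0,0],"grip":255},
  {"turn":[0,0,0],"translation":[0,0,0],"grip":255},
], newtons=30)

```text
time: 7.9
eef_pos: [487.2, 208.8, 28.5]
orientation: [-0.413, 1.527, 0.416]
contact_force: [1.0, -0.2, -6.9]
opening: 0.419
```

Run:
```python
from h import *
rel(485.5,207,25,120)
```

```text
t 7.9 p [487.2 208.8  28.5] op 39.4 F [ 1.  -0.2 -6.9] Tq [ 0.08 -0.08  0.01] q [-0.34  0.73 -0.18  1.99  0.29  0.44  1.37]
turn [ 0.32  0.24 -0.08] trans [ 3.4 -0.6 -2.4]
```

Request:
step_arm([
  {"turn":[5,0,0],"translation":[0.0001,0,0],"grip":255},
  {"turn":[5,0,0],"translation":[0.0001,0,0],"grip":255},
  {"turn":[5,0,0],"translation":[0.0001,0,0],"grip":255},
  {"turn":[5,0,0],"translation":[0.0001,0,0],"grip":255},
  {"turn":[5,0,0],"translation":[0.0001,0,0],"grip":255},
  {"turn":[5,0,0],"translation":[0.0001,0,0],"grip":255},
])

```text
time: 8.4
eef_pos: [487.5, 207.8, 27.7]
orientation: [0.016, 1.568, -0.009]
contact_force: [0.1, 0.3, -3.9]
opening: 0.419
```

Run:
```python
from h import *
rel(485.5,207,25,120)
```

```text
t 8.4 p [487.5 207.8  27.7] op 39.4 F [ 0.1  0.3 -3.9] Tq [-0.02 -0.1   0.1 ] q [-0.42  0.73 -0.05  1.99  0.08  0.42  1.02]
turn [-30.92   0.23  -0.17] trans [ 2.7 -0.9 -2. ]
```

Turning works: the yaw moved 31° and the reaction is 0.10 N m, as specified. Continue.

Request:
step_arm([
  {"turn":[5,0,0],"translation":[0.0001,0,0],"grip":255},
  {"turn":[5,0,0],"translation":[0.0001,0,0],"grip":255},
  {"turn":[5,0,0],"translation":[0.0001,0,0],"grip":255},
  {"turn":[5,0,0],"translation":[0.0001,0,0],"grip":255},
  {"turn":[5,0,0],"translation":[0.0001,0,0],"grip":255},
  {"turn":[5,0,0],"translation":[0.0001,0,0],"grip":255},
  {"turn":[5,0,0],"translation":[0.0001,0,0],"grip":255},
  {"turn":[5,0,0],"translation":[0.0001,0,0],"grip":255},
  {"turn":[5,0,0],"translation":[0.0001,0,0],"grip":255},
  {"turn":[5,0,0],"translation":[0.0001,0,0],"grip":255},
  {"turn":[5,0,0],"translation":[0.0001,0,0],"grip":255},
  {"turn":[5,0,0],"translation":[0.0001,0,0],"grip":255},
  {"turn":[5,0,0],"translation":[0.0001,0,0],"grip":255},
  {"turn":[5,0,0],"translation":[0.0001,0,0],"grip":255},
])

```text
time: 9.57
eef_pos: [486.3, 206.1, 26.0]
orientation: [1.007, 1.327, -1.001]
contact_force: [-0.3, 0.6, -2.2]
opening: 0.417
```

Run:
```python
from h import *
rel(485.5,207,25,120)
```

```text
t 9.57 p [486.3 206.1  26. ] op 39.2 F [-0.3  0.6 -2.2] Tq [-0.27 -0.01  0.12] q [-0.62  0.75  0.25  2.   -0.42  0.44  0.23]
turn [-1.042e+02  4.000e-02 -2.300e-01] trans [ 1.  -0.6 -1.1]
```

Request:
step_arm([
  {"turn":[4,0,0],"translation":[0.0001,0,0],"grip":255},
  {"turn":[4,0,0],"translation":[0.0001,0,0],"grip":255},
  {"turn":[4,0,0],"translation":[0.0001,0,0],"grip":255},
  {"turn":[4,0,0],"translation":[0.0001,0,0],"grip":255},
])

```text
time: 9.9
eef_pos: [485.9, 206.0, 25.7]
orientation: [1.224, 1.202, -1.219]
contact_force: [0.4, -0.5, -1.8]
opening: 0.418
```

Run:
```python
from h import *
rel(485.5,207,25,120)
```

```text
t 9.9 p [485.9 206.   25.7] op 39.3 F [ 0.4 -0.5 -1.8] Tq [-0.27 -0.05  0.08] q [-0.66  0.76  0.33  2.01 -0.53  0.45  0.04]
turn [-1.2096e+02 -1.0000e-02 -2.3000e-01] trans [ 0.7 -0.4 -1. ]
```

Request:
step_arm([
  {"turn":[4,0,0],"translation":[0.0001,0,0],"grip":255},
  {"turn":[4,0,0],"translation":[0.0001,0,0],"grip":255},
  {"turn":[4,0,0],"translation":[0.0001,0,0],"grip":255},
])

```text
time: 10.15
eef_pos: [485.4, 205.9, 25.5]
orientation: [1.38, 1.092, -1.376]
contact_force: [-1.0, -1.9, 1.8]
opening: 0.419
```

Run:
```python
from h import *
rel(485.5,207,25,120)
```

```text
t 10.15 p [485.4 205.9  25.5] op 39.4 F [-1.  -1.9  1.8] Tq [-0.77  0.24  0.66] q [-0.7   0.77  0.38  2.01 -0.61  0.47 -0.1 ]
turn [-1.3328e+02 -5.0000e-02 -1.9000e-01] trans [ 0.5 -0.1 -1.1]
```

Torque jumped to 0.66 N m, which is probably the stop. Confirm with a bit more.

Request:
step_arm([
  {"turn":[3,0,0],"translation":[0,0,0],"grip":255},
  {"turn":[3,0,0],"translation":[0,0,0],"grip":255},
])

```text
time: 10.32
eef_pos: [484.7, 204.6, 25.6]
orientation: [1.453, 1.031, -1.452]
contact_force: [-0.2, -1.9, -1.7]
opening: 0.422
```

Run:
```python
from h import *
rel(485.5,207,25,120)
```

```text
t 10.32 p [484.7 204.6  25.6] op 39.6 F [-0.2 -1.9 -1.7] Tq [-0.43  0.11  0.76] q [-0.72  0.78  0.41  2.01 -0.64  0.48 -0.17]
turn [-1.3926e+02  0.0000e+00 -2.0000e-02] trans [ 0.6 -0.  -2.5]
```

Request:
step_arm([
  {"turn":[3,0,0],"translation":[0,0,0],"grip":255},
  {"turn":[3,0,0],"translation":[0,0,0],"grip":255},
])

```text
time: 10.48
eef_pos: [484.3, 204.6, 25.8]
orientation: [1.525, 0.968, -1.526]
contact_force: [0.0, 1.8, -1.8]
opening: 0.422
```

Run:
```python
from h import *
rel(485.5,207,25,120)
```

```text
t 10.48 p [484.3 204.6  25.8] op 39.6 F [ 0.   1.8 -1.8] Tq [0.33 0.01 0.72] q [-0.73  0.78  0.44  2.01 -0.68  0.5  -0.24]
turn [-1.452e+02  0.000e+00  3.000e-02] trans [ 0.8  0.1 -2.7]
```

It slips at a constant 0.72 N m, and the cap sank 3.0 mm over 2.3 rad, which matches the thread pitch. So it has bottomed out. Back off; first relax the wind-up and find where the torque reverses.

Request:
step_arm([
  {"turn":[-1,0,0],"translation":[0,0,0],"grip":255},
])

```text
time: 10.57
eef_pos: [484.3, 204.5, 25.8]
orientation: [1.512, 0.978, -1.513]
contact_force: [1.2, -1.0, -2.9]
opening: 0.42
```

Run:
```python
from h import *
rel(485.5,207,25,120)
```

```text
t 10.57 p [484.3 204.5  25.8] op 39.5 F [ 1.2 -1.  -2.9] Tq [-0.46 -0.08 -0.02] q [-0.73  0.78  0.43  2.01 -0.67  0.49 -0.23]
turn [-1.4417e+02  5.0000e-02  5.0000e-02] trans [ 0.8  0.1 -2.8]
```

Request:
step_arm([
  {"turn":[-2,0,0],"translation":[0,0,0],"grip":255},
])

```text
time: 10.65
eef_pos: [484.4, 204.4, 25.8]
orientation: [1.486, 1.001, -1.486]
contact_force: [0.1, -0.6, -1.4]
opening: 0.42
```

Run:
```python
from h import *
rel(485.5,207,25,120)
```

```text
t 10.65 p [484.4 204.4  25.8] op 39.5 F [ 0.1 -0.6 -1.4] Tq [-0.28 -0.02 -0.08] q [-0.73  0.78  0.42  2.01 -0.66  0.49 -0.2 ]
turn [-1.42e+02  8.00e-02  5.00e-02] trans [ 0.8  0.1 -2.8]
```

Request:
step_arm([
  {"turn":[-5,0,0],"translation":[-0.0001,0,0],"grip":255},
  {"turn":[-5,0,0],"translation":[-0.0001,0,0],"grip":255},
  {"turn":[-5,0,0],"translation":[-0.0001,0,0],"grip":255},
  {"turn":[-5,0,0],"translation":[-0.0001,0,0],"grip":255},
  {"turn":[-5,0,0],"translation":[-0.0001,0,0],"grip":255},
  {"turn":[-5,0,0],"translation":[-0.0001,0,0],"grip":255},
  {"turn":[-5,0,0],"translation":[-0.0001,0,0],"grip":255},
  {"turn":[-5,0,0],"translation":[-0.0001,0,0],"grip":255},
  {"turn":[-5,0,0],"translation":[-0.0001,0,0],"grip":255},
  {"turn":[-5,0,0],"translation":[-0.0001,0,0],"grip":255},
  {"turn":[-5,0,0],"translation":[-0.0001,0,0],"grip":255},
  {"turn":[-5,0,0],"translation":[-0.0001,0,0],"grip":255},
  {"turn":[-5,0,0],"translation":[-0.0001,0,0],"grip":255},
  {"turn":[-5,0,0],"translation":[-0.0001,0,0],"grip":255},
  {"turn":[-5,0,0],"translation":[-0.0001,0,0],"grip":255},
  {"turn":[-5,0,0],"translation":[-0.0001,0,0],"grip":255},
])

```text
time: 11.98
eef_pos: [489.0, 206.1, 27.8]
orientation: [0.363, 1.535, -0.348]
contact_force: [0.4, -0.4, -4.2]
opening: 0.42
```

Run:
```python
from h import *
rel(485.5,207,25,120)
```

```text
t 11.98 p [489.  206.1  27.8] op 39.5 F [ 0.4 -0.4 -4.2] Tq [-0.15 -0.08 -0.06] q [-0.48  0.73  0.05  2.   -0.1   0.4   0.76]
turn [-56.     0.52  -0.42] trans [ 2.8 -0.8 -3.5]
```

Request:
step_arm([
  {"turn":[-1.6,0,0],"translation":[0,0,0],"grip":255},
  {"turn":[0,0,0],"translation":[0,0,0],"grip":255},
  {"turn":[0,0,0],"translation":[0,0,0],"grip":255},
])

```text
time: 12.23
eef_pos: [489.0, 206.2, 27.8]
orientation: [0.338, 1.539, -0.321]
contact_force: [0.7, 0.8, -3.5]
opening: 0.419
```

Run:
```python
from h import *
rel(485.5,207,25,120)
s=shot('side');z=cv2.resize(s['img'][90:240,190:390,::-1],(800,600),interpolation=cv2.INTER_CUBIC)
cv2.imwrite('pics/z5.png',z)
```

```text
t 12.23 p [489.  206.2  27.8] op 39.4 F [ 0.7  0.8 -3.5] Tq [-0.2   0.01 -0.02] q [-0.48  0.73  0.04  2.   -0.08  0.4   0.78]
turn [-54.08   0.51  -0.51] trans [ 2.8 -0.8 -3.6]
```

View pics/z5.png

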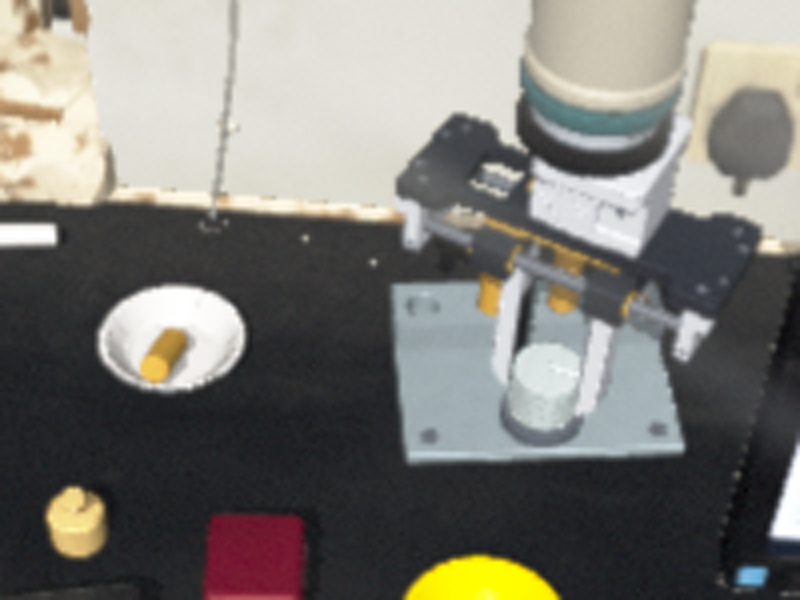

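The pin is in the dish and the cap is gripped. One cross-check: the ridge before and after, which should have moved a net ~42° clockwise.

Run:
```python
from h import *
a=cv2.cvtColor(cv2.imread('pics/s1.png'),cv2.COLOR_BGR2GRAY).astype(float);b=cv2.cvtColor(shot('side','s2.png')['img'],cv2.COLOR_RGB2GRAY).astype(float)
s=r.get_image('side');out=[]
for g,zt in((a,51),(b,49.9)):
    # rectify cap top plane: 44x44 mm, 9 px/mm; up=+x world, left=+y
    n=400;G=np.array([[(484.5+(n/2-i)/9,205.3+(n/2-j)/9,zt) for j in range(n)] for i in range(n)]).reshape(-1,3)
    uv=proj(s,G).astype(np.float32).reshape(n,n,2)
    w=cv2.remap(g.astype(np.float32),uv[...,0],uv[...,1],cv2.INTER_CUBIC)
    out.append(np.clip((w-120)*2,0,255))
cv2.imwrite('pics/z6.png',np.hstack(out))
```

```text
[ WARN:0@3.042] global loadsave.cpp:1063 imwrite_ Unsupported depth image for selected encoder is fallbacked to CV_8U.
```

View pics/z6.png

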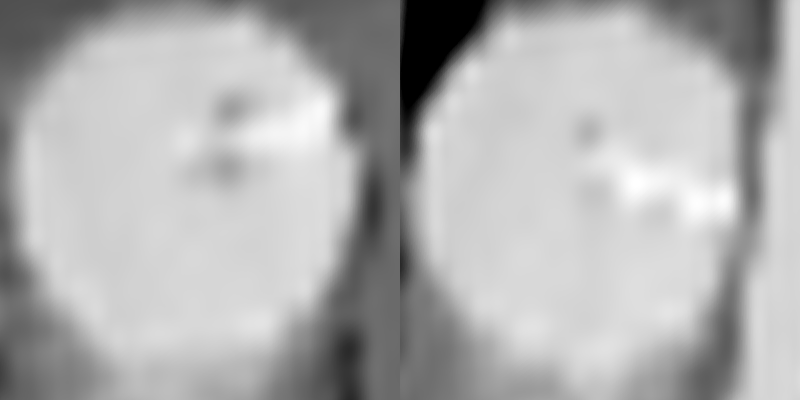

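The ridge went from about +15° to about −21°, so about 37° clockwise, consistent with ~42° within the pixel accuracy. Hand in.

Run:
```python
from h import *
rel(485.5,207,25,120); print(r.finish_job())
```

```text
t 12.38 p [489.  206.3  27.8] op 39.4 F [ 0.1  0.3 -4.2] Tq [-0.19 -0.02 -0.01] q [-0.48  0.73  0.04  2.   -0.08  0.4   0.78]
turn [-54.07   0.52  -0.49] trans [ 2.8 -0.8 -3.5]
the job is handed in; nothing more can be done
None
```

The job is done and handed in at 12.4 s of the 51 s allowed; no verdict was reported.

- **Short pin:** I lifted it from the y = +63 pocket and left it in the pale steel dish. It tipped over when released, so it lies inside the dish instead of standing.
- **Cap, screwed down:** It went clockwise about 132° in one grasp. It bottomed out where the grip began to slip at a steady 0.72 N m, against about 0.1 N m while turning. It had sunk 3.0 mm, which matches the thread pitch.
- **Cap, backed off:** I turned it back 90.0° by the tool angle, counted from where the torque reversed. It is still gripped, at 39.4 mm opening with about 0 N m on it.

**Last checks:**
- **Other objects:** In the last side view the brass weight and ring box look unmoved and the pin is still in the dish. The gripper hides part of the pin row there, so my last clear view of all three long pins standing is from before I turned the cap. I did not check the calculator after the moves.
- **Ridge angle:** It shows a net turn of about 37° clockwise, against about 42° expected. That is a rough agreement, within what the blurred picture can resolve.

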